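Find the rocking corner of a jig plate and press its shim flat

TASK

One corner of the steel jig plate on the bench rocks. Press down on the plate's corners with the fingertips to find which one gives, press that corner's shim tab down flat while leaving the other three tabs up, then press the same corner firmly once more to check that it no longer rocks, and draw clear. Only touch: do not lift or shift the plate, and leave the jar, brush and block where they are.

Things in the scene. Friction and masses are not known exactly. Their poses are not given: they have to be found in the camera images.
- base: fixed wooden base board, 170 (its x) x 290 (its y) x 15 mm, on the bench; origin at the centre of its underside; yaw within 0.35 rad of straight ahead. A centre boss (radius 15 mm) and studs under three corners carry the plate; the stud under the fourth corner, any of the four, is 4 mm short, which cannot be seen from above.
- plate: loose square steel jig plate, 150 x 150 x 8 mm, 1.1 to 1.8 kg, a V-block (50 x 36 mm, 22 mm high) fixed on its middle. Origin: centre of its underside, 39 mm above the bench; top at 47 mm; axes as the base's. It starts level. Some 2 to 4 N on the mark of the rocking corner tips that corner about 4 mm down; let go, it comes back. The other corners do not give.
- corner_near_left (a point): point to press on the plate's corner nearest the robot, left (-x +y of the base): middle of a dark 12 mm round mark on the plate's top face, 60 mm in x and 58 mm in y from the plate's middle; it moves with the plate
- corner_near_right (a point): point to press on the plate's corner nearest the robot, right (-x -y): middle of a dark 12 mm round mark on the plate's top face, 60 mm in x and 58 mm in y from the plate's middle; it moves with the plate
- corner_far_left (a point): point to press on the plate's corner far side, left (+x +y): middle of a dark 12 mm round mark on the plate's top face, 60 mm in x and 58 mm in y from the plate's middle; it moves with the plate
- corner_far_right (a point): point to press on the plate's corner far side, right (+x -y): middle of a dark 12 mm round mark on the plate's top face, 60 mm in x and 58 mm in y from the plate's middle; it moves with the plate
- tab_near_left (a point): point on the shim tab at the corner nearest the robot, left (-x +y of the base), 38 mm out from its pivot. The steel tab, 30 mm wide, reaches from 4 to 58 mm out, away from the plate along the base's y. Pivot: along base x, 60 mm in x, 81 mm in y from the base's middle, 32 mm up. Up: 25 to 29 degrees, point 48 to 51 mm above the bench. Flat: level, point and top face at 32 mm.
- tab_near_right (a point): point on the shim tab at the corner nearest the robot, right (-x -y), 38 mm out from its pivot. The steel tab, 30 mm wide, reaches from 4 to 58 mm out, away from the plate along the base's y. Pivot: along base x, 60 mm in x, 81 mm in y from the base's middle, 32 mm up. Up: 25 to 29 degrees, point 48 to 51 mm above the bench. Flat: level, point and top face at 32 mm.
- tab_far_left (a point): point on the shim tab at the corner far side, left (+x +y), 38 mm out from its pivot. The steel tab, 30 mm wide, reaches from 4 to 58 mm out, away from the plate along the base's y. Pivot: along base x, 60 mm in x, 81 mm in y from the base's middle, 32 mm up. Up: 25 to 29 degrees, point 48 to 51 mm above the bench. Flat: level, point and top face at 32 mm.
- tab_far_right (a point): point on the shim tab at the corner far side, right (+x -y), 38 mm out from its pivot. The steel tab, 30 mm wide, reaches from 4 to 58 mm out, away from the plate along the base's y. Pivot: along base x, 60 mm in x, 81 mm in y from the base's middle, 32 mm up. Up: 25 to 29 degrees, point 48 to 51 mm above the bench. Flat: level, point and top face at 32 mm.
- shim_near_left (a joint): tilt of the shim nearest the robot, left (-x +y of the base): 0 to 0.06 at the start (tab up), 0.5 rad at its stop (flat). Friction: about 9 N at the tab's point turns it; it stays where left. Flat, its inner nose stands 0.5 mm below the plate's underside at that corner and carries the corner when pressed, up to about 25 N.
- shim_near_right (a joint): tilt of the shim nearest the robot, right (-x -y): 0 to 0.06 at the start (tab up), 0.5 rad at its stop (flat). Friction: about 9 N at the tab's point turns it; it stays where left. Flat, its inner nose stands 0.5 mm below the plate's underside at that corner and carries the corner when pressed, up to about 25 N.
- shim_far_left (a joint): tilt of the shim far side, left (+x +y): 0 to 0.06 at the start (tab up), 0.5 rad at its stop (flat). Friction: about 9 N at the tab's point turns it; it stays where left. Flat, its inner nose stands 0.5 mm below the plate's underside at that corner and carries the corner when pressed, up to about 25 N.
- shim_far_right (a joint): tilt of the shim far side, right (+x -y): 0 to 0.06 at the start (tab up), 0.5 rad at its stop (flat). Friction: about 9 N at the tab's point turns it; it stays where left. Flat, its inner nose stands 0.5 mm below the plate's underside at that corner and carries the corner when pressed, up to about 25 N.
- jar: bystander: glass jar with a metal cap, 52 mm across, 62 mm high, beyond the board; origin at the centre of its underside
- brush: bystander: bench brush 160 mm long, lying beyond the board; origin on its underside
- block: bystander: brass block, 40 mm cube, beside the board's left end; origin at the centre of its underside
Mind the look-alikes: they are no part of the job. Of the things shaped like the plate, the steel one is meant.

How it is judged:
On the way, in this order (a step that is already met when the one before it is completed fails the run):
1. with all four tabs up, the fingers press the rocking corner down, by 2 mm or more (contact force between the fingers and plate above 1 N and value of joint each of shim_near_left, shim_near_right, shim_far_left, shim_far_right below 0.2 rad and z of any of corner_near_left, corner_near_right, corner_far_left, corner_far_right in the frame of base below 0.045 m), for 0.05 s.
2. one shim tab is flat (0.42 rad or more), the other three still up (((value of joint shim_near_left above 0.42 rad and value of joint each of shim_near_right, shim_far_left, shim_far_right below 0.2 rad) or (value of joint shim_near_right above 0.42 rad and value of joint each of shim_near_left, shim_far_left, shim_far_right below 0.2 rad) or (value of joint shim_far_left above 0.42 rad and value of joint each of shim_near_left, shim_near_right, shim_far_right below 0.2 rad) or (value of joint shim_far_right above 0.42 rad and value of joint each of shim_near_left, shim_near_right, shim_far_left below 0.2 rad))), for 0.1 s.
3. the fingers press the plate at that same corner, and its shim carries it with less than 2 mm of give (((value of joint shim_near_left above 0.42 rad and value of joint each of shim_near_right, shim_far_left, shim_far_right below 0.2 rad and contact force between the fingers and plate above 1 N and contact force between plate and shim_near_left above 1 N and horizontal distance between the grasp point and corner_near_left below 0.05 m and z of corner_near_left in the frame of base above 0.045 m) or (value of joint shim_near_right above 0.42 rad and value of joint each of shim_near_left, shim_far_left, shim_far_right below 0.2 rad and contact force between the fingers and plate above 1 N and contact force between plate and shim_near_right above 1 N and horizontal distance between the grasp point and corner_near_right below 0.05 m and z of corner_near_right in the frame of base above 0.045 m) or (value of joint shim_far_left above 0.42 rad and value of joint each of shim_near_left, shim_near_right, shim_far_right below 0.2 rad and contact force between the fingers and plate above 1 N and contact force between plate and shim_far_left above 1 N and horizontal distance between the grasp point and corner_far_left below 0.05 m and z of corner_far_left in the frame of base above 0.045 m) or (value of joint shim_far_right above 0.42 rad and value of joint each of shim_near_left, shim_near_right, shim_far_left below 0.2 rad and contact force between the fingers and plate above 1 N and contact force between plate and shim_far_right above 1 N and horizontal distance between the grasp point and corner_far_right below 0.05 m and z of corner_far_right in the frame of base above 0.045 m))), for 0.05 s.
At the end, for the whole second after the job is handed in: Exactly one tab, that of the rocking corner, is flat (0.42 rad or more), the other three are up (less than 0.2 rad); the plate lies at rest on its seat within 2 mm and level within 0.015 rad (((value of joint shim_near_left above 0.42 rad and value of joint each of shim_near_right, shim_far_left, shim_far_right below 0.2 rad) or (value of joint shim_near_right above 0.42 rad and value of joint each of shim_near_left, shim_far_left, shim_far_right below 0.2 rad) or (value of joint shim_far_left above 0.42 rad and value of joint each of shim_near_left, shim_near_right, shim_far_right below 0.2 rad) or (value of joint shim_far_right above 0.42 rad and value of joint each of shim_near_left, shim_near_right, shim_far_left below 0.2 rad)) and angle between plate's own z axis and vertical below 0.015 rad and linear speed of plate below 0.01 m/s and z of plate in the frame of base between 0.037 and 0.041 m); the robot touches nothing.
It fails at once if the plate is lifted (its middle more than 10 mm above its seat) (z of plate in the frame of base above 0.049 m).
It fails at once if the plate is shifted by more than 12 mm (distance of plate from where it was at the start of the episode above 0.012 m).
It fails at once if the jar is moved by more than 20 mm (distance of jar from where it was at the start of the episode above 0.02 m).
It fails at once if the brush is moved by more than 20 mm (distance of brush from where it was at the start of the episode above 0.02 m).
It fails at once if the block is moved by more than 20 mm (distance of block from where it was at the start of the episode above 0.02 m).
It also fails if it takes over 61 s, if anything falls off the work surface, if the arm or the gripper's body presses on something with over 40 N, if the wrist force passes 120 N, or if a joint passes its speed limit or range.

ROBOT

A 6-joint arm with a two-finger parallel gripper is mounted at the origin on the work surface. World frame = base frame: x ahead of the robot, y to its left, z up, the work surface at z = 0. Lengths are in m, angles in rad, forces in N, time in s.
With the tool pointing down it reaches from about 0.375 to 0.9 m from the base axis. Payload 3.1 kg.
Tool frame: the origin (TCP) lies at the very end of the fingers, on their centre line; the grasp point (between the pads) lies behind it (r.pinch_z is the z of the grasp point in the tool frame, in m); z points along the fingers, y is the line along which they close (so a half turn about z gives the same grasp; the last joint's range is limited). The gripper opens to 87 mm and grips with 3 to 60 N. Pads are 19 mm wide; open, the fingers measure 117 mm over their backs; the gripper's body (75 mm by 190 mm) begins 51 mm behind the grasp point.
Start: joints at [-1.516, 0.527, 1.433, -0, 1.181, -0.178], TCP at [0.144, -0.608, 0.223] pointing down, gripper open.
Joint ranges: [-3.08, 3.08], [-0.75, 2.2], [0.22, 2.44], [-1.43, 4.57], [0, 2.65], [-2.85, 2.85]. Speed limits (rad/s): [2.79, 2.79, 3.14, 3.14, 3.14, 3.14].

INTERFACE

Orientations are given as a unit quaternion [x, y, z, w].
In Python, from rig import r gives the robot as it stands. The module is installed in compiled form; this text tells all that it offers.
- The arm moves only by the shell command python3 -m jog 'ROWS' [FORCE]. ROWS is JSON, one flat list of numbers, 7 for each row, row after row: the turn, a rotation vector about the tool's x, y, z in rad, then the shift along the tool's x, y, z in cm, then the closure, from -1 (fully open) to 1 (shut). In form: [wx, wy, wz, dx, dy, dz, jaw, wx, wy, wz, dx, dy, dz, jaw, ...]. A call has 1 to 12 rows; each row shifts and turns the commanded pose from where the row before left it, along the tool's axes as they then stand; what a row does not reach is not made up. A row lasts 1/8 s, in which the tool goes at most 62.5 mm and 10.7 degrees, less where a joint would pass 70% of its speed; a pose out of reach is approached as far as the arm can. A call with a gripper value outside its range is refused whole. The fingers move at their own pace and stop on an object; FORCE is the grip in N (left out, the last holds). Time passes only in rows, so rows that do not move let the fingers close. It gives the time, the measured TCP pose, the force, the opening and the grip force at its end, in the units of the state.
- r.sense(): the state, without advancing time (a new reading comes with each control period).
- r.grab_frame(name): name is "scene" or "top"; returns a dict with "pixels" (420x560x3 uint8, red, green, blue), "intrinsics" (3x3 intrinsics, pixels), "pose" (4x4, takes a point from camera to world coordinates). Camera axes: x right, y down, z forward; pixel columns grow to the right and rows downward; lengths in m; the calibration is good to about 2 mm. A picture is of the moment at which its call begins. There is no depth.
- r.job_done(): hands the job in; it is judged then, once.
The state is a dict: "t": time; "qpos": joint angles; "qvel": joint speeds; "joint_efforts": joint torques, N m; "position": TCP position; "eef_rot": TCP orientation; "wrist_force": force on the tool from outside, world axes, zero at the start; "torque": the same for the moment, N m; "finger_gap": opening from 0.0 (shut) to 1.0 (fully open); "finger_force": force on a finger pad.
Only numpy, scipy, OpenCV 4.12 (cv2) and the standard library are available. Lean on these libraries where they do the work, as an engineer would, in place of code of your own. Each camera call takes 0.05 s, during which the arm holds its last target. There are 200 camera calls.

## Working session

There is one attempt and no reset: what is moved stays moved. The work goes in short steps, Python scripts to look and compute and a shell command to move; the robot and the scene stay as the last step left them, time stands still between calls to the robot, and variables do not carry over. Pictures are saved under pics/ and viewed, at most 10 in all, crops included, and the job is handed in when it is done.

```bash
mkdir -p pics; python3 - <<'E'
from rig import r
import cv2,numpy as np
s=r.sense();print({k:np.round(v,3).tolist() for k,v in s.items()},r.pinch_z)
for n in("top","scene"):
    f=r.grab_frame(n);cv2.imwrite(f"pics/{n}0.png",f["pixels"][:,:,::-1]);print(n,f["intrinsics"].tolist(),np.round(f["pose"],4).tolist())
E
```

```text
{'t': 0.0, 'qpos': [-1.516, 0.528, 1.434, -0.0, 1.181, -0.179], 'qvel': [-0.001, -0.0, -0.001, 0.001, 0.0, -0.0], 'joint_efforts': [-0.0, -44.004, -17.659, 0.063, 0.058, -0.0], 'position': [0.144, -0.607, 0.222], 'eef_rot': [0.993, 0.116, 0.0, -0.001], 'wrist_force': [0.795, 0.465, 0.581], 'torque': [-0.002, -0.015, 0.022], 'finger_force': 0.0, 'finger_gap': 1.002} -0.0187
top [[505.52112535937147, 0.0, 275.1942675408196], [0.0, 505.52112535937147, 209.48158757459507], [0.0, 0.0, 1.0]] [[-0.0065, -0.9814, 0.1918, 0.4383], [-0.9999, 0.004, -0.0133, -0.0141], [0.0122, -0.1919, -0.9813, 1.0217], [0.0, 0.0, 0.0, 1.0]]
scene [[529.9936234556725, 0.0, 281.9404061781466], [0.0, 529.9936234556725, 211.71353841198305], [0.0, 0.0, 1.0]] [[-0.8171, 0.462, -0.3448, 1.052], [0.5765, 0.6515, -0.4931, 0.5871], [-0.0031, -0.6017, -0.7987, 1.056], [0.0, 0.0, 0.0, 1.0]]
```

View pics/top0.png

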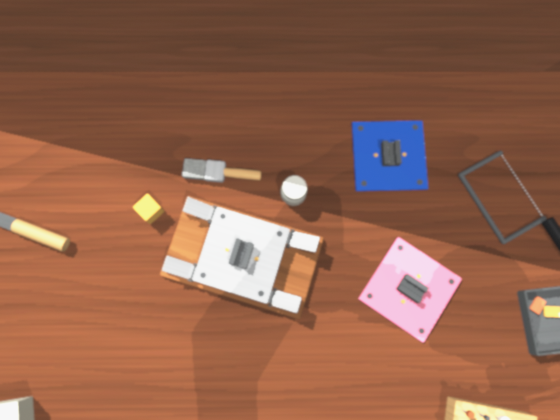

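View pics/scene0.png

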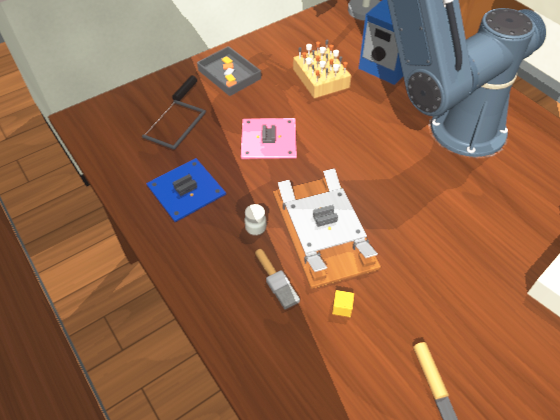

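Plate-like things in the top view are the blue one at (390,155), the pink one at (410,290) and the grey steel one at (242,255). The steel one is the only one on the wooden base with four tabs, so it fits. Its marks are near (222,216), (280,234), (203,275) and (262,294); the block is at (148,208), the jar at (294,190) and the brush at (222,172). The scene view shows the same plate at (325,218).

```bash
cat > h.py <<'E'
import numpy as np,cv2
from rig import r
def ray(f,uv,z):
    K=f["intrinsics"];T=f["pose"];d=T[:3,:3]@np.linalg.inv(K)@np.array([*uv,1.]);return T[:3,3]+d*(z-T[2,3])/d[2]
def proj(f,p):
    T=f["pose"];c=T[:3,:3].T@(np.asarray(p)-T[:3,3]);q=f["intrinsics"]@c;return q[:2]/q[2]
E
python3 - <<'E'
from h import *
for n,g in(("top",[(203,275),(262,294),(222,216),(280,234)]),):
    f=r.grab_frame(n);im=f["pixels"];gray=cv2.cvtColor(im,cv2.COLOR_RGB2GRAY).astype(float)
    P=[]
    for u,v in g:
        w=gray[v-6:v+7,u-6:u+7];ww=np.clip(np.median(w)-25-w,0,None)
        yy,xx=np.mgrid[v-6:v+7,u-6:u+7];ww*=((yy-v)**2+(xx-u)**2<26)
        uv=((xx*ww).sum()/ww.sum(),(yy*ww).sum()/ww.sum());p=ray(f,uv,.047);P.append(p);print(np.round(uv,1),np.round(p,4))
    P=np.array(P);c=P.mean(0);L=np.array([[-.06,.058],[-.06,-.058],[.06,.058],[.06,-.058]])
    Q=P[:,:2]-c[:2];yaw=np.arctan2((L[:,0]*Q[:,1]-L[:,1]*Q[:,0]).sum(),(L*Q).sum());R=np.array([[np.cos(yaw),-np.sin(yaw)],[np.sin(yaw),np.cos(yaw)]])
    print("c",c,"yaw",yaw,"res mm",np.round(1e3*(Q-L@R.T),1).tolist())
    for s in L: 
        print("mark",np.round(c[:2]+R@s,4),"tab",np.round(c[:2]+R@[s[0],np.sign(s[1])*(.081+.038*np.cos(.47))],4))
cs=im[170:330,140:350];a=cv2.resize(cs,None,fx=3,fy=3,interpolation=2)
cv2.imwrite("pics/crop1.png",a[:,:,::-1])
E
```

```text
[202.6 274.8] [0.5021 0.1124 0.047 ]
[260.5 293. ] [0.467  0.0017 0.047 ]
[222.4 215.8] [0.6166 0.0762 0.047 ]
[279.1 233.3] [ 0.5816 -0.0345  0.047 ]
c [0.54180187 0.03894469 0.047     ] yaw -0.30646269339170057 res mm [[0.0, 0.1], [-0.1, -0.1], [0.1, 0.1], [0.1, -0.1]]
mark [0.5021 0.1123] tab [0.5193 0.1666]
mark [0.4671 0.0017] tab [ 0.4499 -0.0525]
mark [0.6165 0.0761] tab [0.6337 0.1304]
mark [ 0.5815 -0.0345] tab [ 0.5643 -0.0887]
```

View pics/crop1.png

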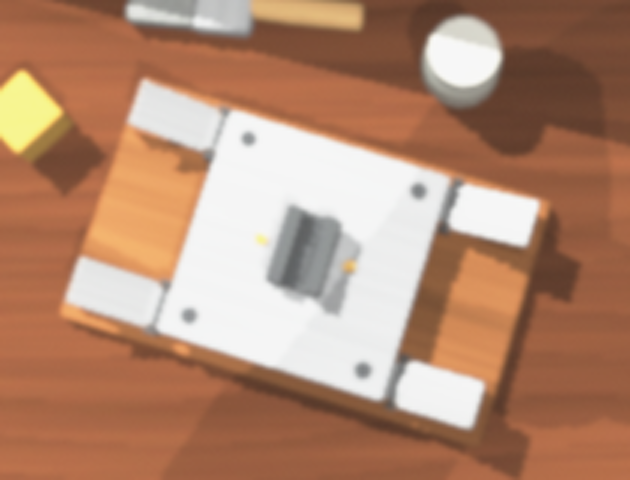

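The crop confirms the steel plate lying on the wooden board, with dark marks at its corners and four raised tabs. The marks fit within 0.1 mm. Next I'll check that the blue device doesn't block the path and work out the first move.

```bash
cat >> h.py <<'E'
from scipy.spatial.transform import Rotation as Ro
def move(target):
    s=r.sense();R=Ro.from_quat(s["eef_rot"]);d=np.array(target)-s["position"]
    M=R.as_matrix();yaw=np.arctan2(M[1,0],M[0,0])
    goal=Ro.from_matrix(np.array([[np.cos(-.3065),-np.sin(-.3065),0],[np.sin(-.3065),np.cos(-.3065),0],[0,0,1]])@np.diag([1,-1,-1.]))
    print("t",round(s["t"],2),"pos",np.round(s["position"],4),"turn",np.round((R.inv()*goal).as_rotvec(),3),"shift cm now",np.round(100*R.inv().apply(d),2),"in goal axes",np.round(100*goal.inv().apply(d),2),"F",np.round(s["wrist_force"],1))
E
python3 - <<'E'
from h import *
f=r.grab_frame("scene")
for uv in((385,75),(370,35),(345,90),(320,60)):print(uv,ray(f,uv,0),ray(f,uv,.15))
move([.5815,-.0345,.12])
E
```

```text
(385, 75) [ 0.03069336 -0.31319143  0.        ] [ 0.1757625  -0.18530861  0.15      ]
(370, 35) [-0.06766002 -0.49717177  0.        ] [ 0.09137944 -0.34315598  0.15      ]
(345, 90) [ 0.17608304 -0.33037043  0.        ] [ 0.3005007  -0.20004747  0.15      ]
(320, 60) [ 0.14915211 -0.48842886  0.        ] [ 0.2773951  -0.33565493  0.15      ]
t 0.2 pos [ 0.1442 -0.6077  0.2219] turn [-0.001  0.     0.539] shift cm now [ 55.77 -45.67  10.27] in goal axes [ 24.4  -67.84  10.19] F [ 0.   0.1 -0.1]
```

```bash
python3 -m jog '[0,0,0.18,5,0,0,1, 0,0,0.18,5,-2,0,1, 0,0,0.179,5,-3,0,1, 0,0,0,2,-5,0,1, 0,0,0,1,-5,0,1, 0,0,0,1,-5,0,1, 0,0,0,1,-5,0,1]' 30; python3 -c "
from h import *
move([.5815,-.0345,.12])"
```

```text
t: 1.08
position: [0.4038, -0.3734, 0.2224]
eef_rot: [0.988, -0.153, 0.0, -0.0]
wrist_force: [1.3, 0.1, -0.3]
finger_gap: 0.288
finger_force: 0.0
t 1.07 pos [ 0.4038 -0.3734  0.2224] turn [-0. -0.  0.] shift cm now [  6.73 -37.67  10.25] in goal axes [  6.72 -37.67  10.24] F [ 1.3  0.1 -0.3]
```

```bash
python3 -m jog '[0,0,0,1,-5,0,1, 0,0,0,1,-5,1,1, 0,0,0,1,-5,1,1, 0,0,0,1,-5,1,1, 0,0,0,1,-5,2,1, 0,0,0,1,-5,2,1, 0,0,0,0,-3,0,1, 0,0,0,0,0,0,1]'; python3 -c "
from h import *
move([.5815,-.0345,.055])"
```

```text
t: 2.08
position: [0.5599, -0.0762, 0.152]
eef_rot: [0.989, -0.151, -0.001, -0.0]
wrist_force: [0.9, -0.1, 0.6]
finger_gap: 0.004
finger_force: 0.0
t 2.08 pos [ 0.5599 -0.0762  0.152 ] turn [-0.     0.001  0.004] shift cm now [ 0.83 -4.62  9.7 ] in goal axes [ 0.8  -4.63  9.7 ] F [ 0.9 -0.1  0.6]
```

```bash
python3 -m jog '[0,0,0,0.8,-4.6,2,1, 0,0,0,0,0,4,1, 0,0,0,0,0,3,1, 0,0,0,0,0,0,1, 0,0,0,0,0,0,1]'; python3 -c "
from h import *
move([.5815,-.0345,.047])"
```

```text
t: 2.7
position: [0.582, -0.038, 0.0635]
eef_rot: [0.988, -0.153, 0.001, 0.0]
wrist_force: [0.2, 0.1, 0.3]
finger_gap: 0.007
finger_force: 0.0
t 2.7 pos [ 0.582  -0.038   0.0635] turn [ 0.    -0.002 -0.001] shift cm now [-0.16 -0.32  1.65] in goal axes [-0.16 -0.32  1.65] F [0.2 0.1 0.3]
```

```bash
python3 -m jog '[0,0,0,-0.15,-0.3,0.8,1, 0,0,0,0,0,0.4,1, 0,0,0,0,0,0,1]'; python3 -m jog '[0,0,0,0,0,0.2,1, 0,0,0,0,0,0,1]';python3 -m jog '[0,0,0,0,0,0.2,1, 0,0,0,0,0,0,1]';
```

```text
t: 3.08
position: [0.5806, -0.0335, 0.0506]
eef_rot: [0.988, -0.152, -0.0, 0.0]
wrist_force: [0.5, -1.2, 0.1]
finger_gap: 0.006
finger_force: 0.0
t: 3.32
position: [0.5808, -0.0336, 0.0485]
eef_rot: [0.988, -0.152, -0.0, -0.0]
wrist_force: [0.4, 0.1, -0.5]
finger_gap: 0.005
finger_force: 0.0
t: 3.58
position: [0.581, -0.0336, 0.0474]
eef_rot: [0.988, -0.152, 0.0, 0.0]
wrist_force: [-1.5, -0.4, 4.7]
finger_gap: 0.0
finger_force: 2.8
```

```bash
python3 -m jog '[0,0,0,0,0,0.1,1, 0,0,0,0,0,0,1]';python3 -m jog '[0,0,0,0,0,0.1,1, 0,0,0,0,0,0,1]'
```

```text
t: 3.82
position: [0.581, -0.0337, 0.0474]
eef_rot: [0.988, -0.152, 0.0, 0.0]
wrist_force: [-2.3, 0.5, 10.5]
finger_gap: 0.003
finger_force: 5.8
t: 4.08
position: [0.581, -0.0337, 0.0473]
eef_rot: [0.988, -0.152, 0.001, 0.0]
wrist_force: [-3.8, 0.3, 17.2]
finger_gap: 0.005
finger_force: 8.7
```

Far right is rigid: 17 N with no give. Next is near right.

```bash
python3 -m jog '[0,0,0,0,0,-1.5,1, 0,0,0,-5,0,0,1, 0,0,0,-5,0,0,1, 0,0,0,-2,0,0,1, 0,0,0,0,0,0,1, 0,0,0,0,0,0.7,1, 0,0,0,0,0,0,1]';python3 -c "
from h import *
move([.4671,.0017,.047])"
```

```text
t: 4.95
position: [0.4679, 0.002, 0.052]
eef_rot: [0.988, -0.153, 0.001, 0.0]
wrist_force: [0.3, -0.4, 0.4]
finger_gap: 0.003
finger_force: 0.0
t 4.95 pos [0.4679 0.002  0.052 ] turn [-0.    -0.001 -0.   ] shift cm now [-0.06  0.05  0.5 ] in goal axes [-0.06  0.05  0.5 ] F [ 0.3 -0.4  0.4]
```

```bash
python3 -m jog '[0,0,0,0,0,0.4,1, 0,0,0,0,0,0,1]';python3 -m jog '[0,0,0,0,0,0.2,1, 0,0,0,0,0,0,1]';python3 -m jog '[0,0,0,0,0,0.1,1, 0,0,0,0,0,0,1]'
```

```text
t: 5.2
position: [0.4665, 0.0025, 0.0481]
eef_rot: [0.988, -0.153, -0.0, -0.0]
wrist_force: [-0.2, -0.4, -0.0]
finger_gap: 0.003
finger_force: 0.0
t: 5.45
position: [0.4666, 0.0025, 0.0474]
eef_rot: [0.988, -0.152, 0.0, 0.0]
wrist_force: [-1.4, -0.3, 7.7]
finger_gap: 0.001
finger_force: 4.0
t: 5.7
position: [0.4666, 0.0025, 0.0473]
eef_rot: [0.988, -0.152, 0.001, 0.0]
wrist_force: [-3.1, 0.8, 17.0]
finger_gap: 0.005
finger_force: 8.6
```

Near right is rigid too. Now near left.

```bash
python3 -m jog '[0,0,0,0,0,-1.5,1, 0,0,0,0,-5,0,1, 0,0,0,0,-5,0,1, 0,0,0,0,-1.6,0,1, 0,0,0,0,0,0,1, 0,0,0,0,0,1.1,1, 0,0,0,0,0,0,1]';python3 -m jog '[0,0,0,0,0,0.2,1, 0,0,0,0,0,0,1]';python3 -m jog '[0,0,0,0,0,0.1,1, 0,0,0,0,0,0,1]';python3 -c "
from h import *
move([.5021,.1123,.047])"
```

```text
t: 6.58
position: [0.5, 0.1119, 0.0484]
eef_rot: [0.988, -0.153, -0.002, 0.0]
wrist_force: [0.2, -0.1, -0.2]
finger_gap: 0.006
finger_force: 0.0
t: 6.82
position: [0.5013, 0.1126, 0.0475]
eef_rot: [0.988, -0.153, -0.0, 0.0]
wrist_force: [0.1, -0.2, -0.1]
finger_gap: 0.007
finger_force: 0.0
t: 7.08
position: [0.5014, 0.1127, 0.0474]
eef_rot: [0.988, -0.152, 0.0, 0.0]
wrist_force: [-1.3, -1.0, 7.5]
finger_gap: 0.002
finger_force: 3.6
t 7.08 pos [0.5014 0.1127 0.0474] turn [ 0.    -0.001  0.   ] shift cm now [0.08 0.02 0.04] in goal axes [0.08 0.02 0.04] F [-1.3 -1.   7.5]
```

Near left is also rigid at 7.5 N, above the 2–4 N tipping range. That leaves far left, which has to be pressed as well.

```bash
python3 -m jog '[0,0,0,0,0,-1.5,1, 0,0,0,5,0,0,1, 0,0,0,5,0,0,1, 0,0,0,2,0,0,1, 0,0,0,0,0,0,1, 0,0,0,0,0,1.2,1, 0,0,0,0,0,0,1]';python3 -m jog '[0,0,0,0,0,0.2,1, 0,0,0,0,0,0,1]';python3 -m jog '[0,0,0,0,0,0.2,1, 0,0,0,0,0,0,1]';python3 -m jog '[0,0,0,0,0,0.1,1, 0,0,0,0,0,0,1]';python3 -c "
from h import *
move([.6165,.0761,.047])"
```

```text
t: 7.95
position: [0.6129, 0.0776, 0.0481]
eef_rot: [0.988, -0.152, -0.002, 0.0]
wrist_force: [-0.9, -0.6, 0.1]
finger_gap: 0.008
finger_force: 0.0
t: 8.2
position: [0.615, 0.0773, 0.0475]
eef_rot: [0.988, -0.152, -0.001, 0.0]
wrist_force: [0.2, -0.4, -0.3]
finger_gap: 0.002
finger_force: 0.0
t: 8.45
position: [0.6158, 0.0771, 0.0458]
eef_rot: [0.988, -0.152, 0.0, -0.0]
wrist_force: [-1.2, 0.5, 1.8]
finger_gap: 0.005
finger_force: 1.2
t: 8.7
position: [0.616, 0.0769, 0.0447]
eef_rot: [0.988, -0.153, 0.0, -0.0]
wrist_force: [-0.4, 0.2, 3.1]
finger_gap: 0.007
finger_force: 1.2
t 8.7 pos [0.616  0.0769 0.0447] turn [-0.    -0.001  0.   ] shift cm now [ 0.07  0.06 -0.23] in goal axes [ 0.07  0.06 -0.23] F [-0.4  0.2  3.1]
```

Far left gives: it went from 47.5 to 44.7 mm at 3 N, so it is the rocking corner. I'll push a little deeper, then lift and move over its tab.

```bash
python3 -m jog '[0,0,0,0,0,0.1,1, 0,0,0,0,0,0,1, 0,0,0,0,0,0,1]';python3 -m jog '[0,0,0,0,0,-2,1, 0,0,0,0,0,-1,1, 0,0,0,0,-3,0,1, 0,0,0,0,-3,0,1, 0,0,0,0,0,0,1, 0,0,0,0,0,0,1]';python3 -c "
from h import *
c=np.array([.5418,.0389]);y=-.3065;R=np.array([[np.cos(y),-np.sin(y)],[np.sin(y),np.cos(y)]])
move([*(c+R@[.06,.117]),.06])"
```

```text
t: 9.07
position: [0.616, 0.0769, 0.044]
eef_rot: [0.988, -0.153, 0.0, -0.0]
wrist_force: [-0.6, 1.0, 5.5]
finger_gap: 0.006
finger_force: 2.6
t: 9.82
position: [0.6332, 0.1338, 0.0731]
eef_rot: [0.988, -0.152, -0.001, 0.0]
wrist_force: [0.2, -0.2, 0.5]
finger_gap: 0.004
finger_force: 0.0
t 9.82 pos [0.6332 0.1338 0.0731] turn [0.001 0.001 0.001] shift cm now [0.15 0.1  1.31] in goal axes [0.15 0.1  1.31] F [ 0.2 -0.2  0.5]
```

```bash
python3 -m jog '[0,0,0,0.1,0.1,1,1, 0,0,0,0,0,0.6,1, 0,0,0,0,0,0.6,1, 0,0,0,0,0,0.6,1, 0,0,0,0,0,0,1]';python3 -m jog '[0,0,0,0,0,0.5,1, 0,0,0,0,0,0.5,1, 0,0,0,0,0,0.4,1, 0,0,0,0,0,0,1]'
```

```text
t: 10.45
position: [0.635, 0.1334, 0.0459]
eef_rot: [0.988, -0.153, 0.001, -0.001]
wrist_force: [0.5, 0.2, 2.7]
finger_gap: 0.005
finger_force: 0.9
t: 10.95
position: [0.6356, 0.1342, 0.0324]
eef_rot: [0.988, -0.153, 0.001, -0.001]
wrist_force: [1.0, 3.9, 4.1]
finger_gap: 0.003
finger_force: 2.5
```

```bash
python3 -m jog '[0,0,0,0,0,0.1,1, 0,0,0,0,0,0.1,1, 0,0,0,0,0,0,1]'; python3 -m jog '[0,0,0,0,0,-2,1, 0,0,0,0,0,-2,1, 0,0,0,-0.1,3,0,1, 0,0,0,-0.1,2.8,0,1, 0,0,0,0,0,0,1, 0,0,0,0,0,0,1]';python3 -c "
from h import *
move([.6165,.0761,.047])
f=r.grab_frame('scene');a=cv2.resize(f['pixels'][150:310,230:400],None,fx=3,fy=3);cv2.imwrite('pics/s2.png',a[:,:,::-1])"
```

```text
t: 11.32
position: [0.6357, 0.1342, 0.0321]
eef_rot: [0.988, -0.153, 0.002, -0.001]
wrist_force: [-2.0, 3.2, 13.3]
finger_gap: 0.011
finger_force: 6.8
t: 12.08
position: [0.6157, 0.0783, 0.0701]
eef_rot: [0.988, -0.153, 0.001, -0.0]
wrist_force: [0.2, 0.3, 0.4]
finger_gap: 0.006
finger_force: 0.0
t 12.07 pos [0.6157 0.0783 0.0701] turn [-0.001 -0.001 -0.   ] shift cm now [0.14 0.19 2.31] in goal axes [0.14 0.19 2.31] F [0.2 0.3 0.4]
```

View pics/s2.png

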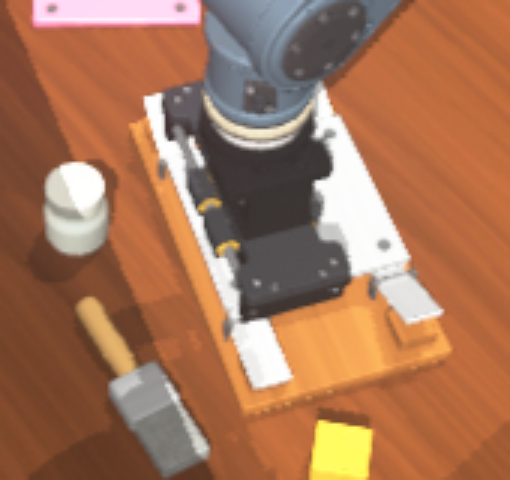

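The crop shows the far-left tab flat at about (262,352), the near-left tab still up at (410,298), and the jar, brush and block undisturbed. Now the checking press; a firm one stays under the 25 N the shim can carry.

```bash
python3 -m jog '[0,0,0,0.1,0.1,1,1, 0,0,0,0,0,0.9,1, 0,0,0,0,0,0.3,1, 0,0,0,0,0,0,1]';python3 -m jog '[0,0,0,0,0,0.2,1, 0,0,0,0,0,0,1]';python3 -m jog '[0,0,0,0,0,0.1,1, 0,0,0,0,0,0,1, 0,0,0,0,0,0,1]'
```

```text
t: 12.62
position: [0.615, 0.0774, 0.0472]
eef_rot: [0.988, -0.152, -0.001, -0.0]
wrist_force: [-0.4, 0.4, 1.2]
finger_gap: 0.003
finger_force: 0.7
t: 12.88
position: [0.6151, 0.0774, 0.0469]
eef_rot: [0.988, -0.152, -0.001, -0.0]
wrist_force: [-3.4, -0.2, 10.7]
finger_gap: 0.0
finger_force: 5.2
t: 13.25
position: [0.6151, 0.0774, 0.0468]
eef_rot: [0.988, -0.152, -0.0, -0.0]
wrist_force: [-5.3, 1.2, 15.0]
finger_gap: 0.007
finger_force: 7.6
```

At 15 N the corner gives only about 0.5 mm, so the shim is carrying it. Drawing clear, up and back to the right.

```bash
python3 -m jog '[0,0,0,0,0,-2,1, 0,0,0,0,0,-5,1, 0,0,0,0,0,-5,1, 0,0,0,0,5,-3,1, 0,0,0,0,5,0,1, 0,0,0,0,5,0,1, 0,0,0,0,5,0,1, 0,0,0,0,5,0,1, 0,0,0,0,5,0,1, 0,0,0,0,5,0,1, 0,0,0,0,0,0,1, 0,0,0,0,0,0,1]';python3 -c "
from h import *
f=r.grab_frame('top');a=cv2.resize(f['pixels'][150:330,130:350],None,fx=3,fy=3);cv2.imwrite('pics/t3.png',a[:,:,::-1])"
```

```text
t: 14.75
position: [0.51, -0.2564, 0.1942]
eef_rot: [0.988, -0.153, -0.0, -0.0]
wrist_force: [-0.3, -0.0, 0.7]
finger_gap: 0.003
finger_force: 0.0
```

View pics/t3.png

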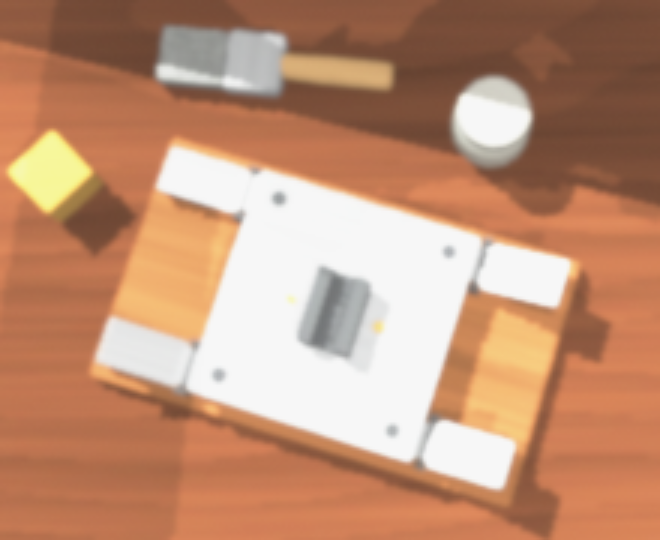

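The far-left tab at (207,178) is flat and casts no shadow, and the other three are up. The plate, jar, brush and block are in place, and the arm is clear.

```bash
python3 -c "
from rig import r
print(r.job_done())"
```

```text
the job is handed in; nothing more can be done
None
```

The far-left corner was the one that rocked; its shim tab is now flat with the other three up, the corner held with about 0.5 mm of give at 15 N, the arm is clear, and the job is handed in (no verdict was returned).

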